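Enter the stitch colour order on the thread stands

ROBOT

A 7-joint arm with a two-finger parallel gripper is mounted at the origin on a cart in front of the work surface, level with it; the furniture and walls round the work are solid. World frame = base frame: x ahead of the robot, y to its left, z up, the work surface at z = 0. Lengths are in m, angles in rad, forces in N, time in s.
With the tool pointing down it reaches from about 0.4 to 0.875 m from the base axis. Payload 19.3 kg.
Tool frame: the origin (TCP) lies at the very end of the fingers, on their centre line; the grasp point (between the pads) lies 19 mm behind it; z points along the fingers, y is the line along which they close (so a half turn about z gives the same grasp; the last joint's range is limited). The gripper opens to 85 mm and grips with 20 to 120 N. Pads are 22 mm wide; open, the fingers measure 114 mm over their backs; the gripper's body (76 mm by 85 mm) begins 54 mm behind the grasp point. The pads swing forward as they close: fully open they stand 13 mm farther back than shut.
Start: joints at [1.234, 0.521, -0.036, 1.599, 0.021, 1.021, -0.113], TCP at [0.165, -0.603, 0.231] pointing down, gripper open.
Joint ranges: [-2.91, 2.91], [-0.3, 2.13], [-1.5, 1.42], [0.17, 2.43], [-1.26, 4.41], [0.16, 1.93], [-2.52, 2.52]. Speed limits (rad/s): [1.89, 1.89, 2.39, 2.39, 3.01, 3.01, 3.01].

INTERFACE

Orientations are given as [roll, pitch, yaw] about the fixed x, y, z axes, in that order (R = Rz(yaw) Ry(pitch) Rx(roll)).
In Python, from workcell import bot gives the robot as it stands.
- The arm moves only by the tool servo_tool, never from a script. Its argument "plan" is a list of rows, each a list of 7 numbers: the finger opening in cm, from 0 to 8.54, then the shift along the tool's x, y, z in cm, then the turn, a rotation vector about the tool's x, y, z in degrees. In form: [[fingers, x, y, z, wx, wy, wz], ...]. A call has 1 to 10 rows; each row is the pose to reach, as a shift and turn from the pose commanded when the call began, along the tool's axes at that moment; what a row does not reach only later rows make up. A row lasts 1/10 s, in which the tool goes at most 50 mm and 8.59 degrees, less where a joint would pass 70% of its speed; a pose out of reach is approached as far as the arm can. A call with a gripper value outside its range is refused whole. The fingers move at their own pace and stop on an object; "force" is the grip in N (left out, the last holds). Time passes only in rows, so rows that repeat a pose let the fingers close. It gives the time, the measured TCP pose, the force, the opening and the grip force at its end, in the units of the state.
- bot.observe(): the state, without advancing time (a new reading comes with each control period).
- bot.grab_frame(name): name is "scene" or "top" or "wrist"; returns a dict with "frame" (400x640x3 uint8, blue, green, red), "mtx" (3x3 intrinsics, pixels), "k1" (the pictures are not rectified: a ray, as slopes to the right and down, at radius r is drawn at 1 + k1 r^2 times it, then the intrinsics apply), "R" (3x3) and "t" (3): a world point X has camera coordinates R X + t; the wrist camera has in their place "T_tool_cam" (4x4, takes a point from camera to tool coordinates, whose origin is the TCP and whose axes are the flange's). Camera axes: x right, y down, z forward; pixel columns grow to the right and rows downward; lengths in m; the calibration is good to about 2 mm. A picture is of the moment at which its call begins: read the wrist's pose just before it. There is no depth.
- bot.job_done(): hands the job in; it is judged then, once.
The state is a dict: "clock": time; "qpos": joint angles; "qd": joint speeds; "joint_efforts": joint torques, N m; "position": TCP position; "tool_rot": TCP orientation; "force": force on the tool from outside, world axes, zero at the start; "moment": the same for the moment, N m; "grip_width": finger opening in m; "finger_force": force on a finger pad.
Only numpy, scipy, OpenCV 4.12 (cv2) and the standard library are available. Lean on these libraries where they do the work, as an engineer would, in place of code of your own. Each camera call takes 0.05 s, during which the arm holds its last target. There are 200 camera calls.

TASK

Enter the colour order for the next patch on the four thread stands on the table: with shut fingertips, lightly press down the yellow key in front of the orange-brown spool, then the key of the violet spool, then the key of the black spool, each well past half its travel; it stays down by itself. Leave the key of the empty stand up, do not lift or shift the spools or the things lying about, and finish clear of everything.

Things in the scene. Friction and masses are not known exactly. Their poses are not given: they have to be found in the camera images.
- stand_rust: Thread stand that carries the orange-brown (rust) thread spool: fixed grey base 130 x 62 mm, 12 mm high. Origin: centre of the underside, on the table. Its +x points away from the robot at yaw 0, from the key (36 mm to -x of the origin) towards the spool's pocket (33 mm to +x). All four stands are alike and change places.
- key_rust (a joint): Plunger of that stand's push key: m pushed straight down, 0 = fully up, 0.007 = at its stop. It resists with about 2 N of friction and stays where it is left, so it cannot be brought up again. Its cap sits on a spring (gives from 1 N on, 1 mm for each further N, up to 12 mm): the finger goes about 1 mm further than the plunger, and past the plunger's stop the force grows by 1 N per mm.
- key_rust_top (a point): Centre of the top face of that stand's key cap: round, yellow, 26 mm in diameter, its flat 22 mm, at height 45 mm when up and 38 mm when the plunger is fully down and the finger gone; it stands 25 mm above its black collar (38 mm wide at the foot) when up. The point moves with the cap. The axis of the spool's pocket is 69 mm from the key's axis.
- seat_rust (a point): Centre of the floor of that stand's spool pocket, 12 mm above the table; the pocket is 52 mm wide with a rim 6 mm high.
- thread_rust: Loose spool of orange-brown (rust) thread, 48 mm in diameter, 56 mm tall, about 60 g, standing upright in its stand's pocket; its top is 68 mm above the table. Origin: centre of its underside, z axis up.
- stand_violet: Thread stand that carries the violet thread spool: fixed grey base 130 x 62 mm, 12 mm high. Origin: centre of the underside, on the table. Its +x points away from the robot at yaw 0, from the key (36 mm to -x of the origin) towards the spool's pocket (33 mm to +x). All four stands are alike and change places.
- key_violet (a joint): Plunger of that stand's push key: m pushed straight down, 0 = fully up, 0.007 = at its stop. It resists with about 2 N of friction and stays where it is left, so it cannot be brought up again. Its cap sits on a spring (gives from 1 N on, 1 mm for each further N, up to 12 mm): the finger goes about 1 mm further than the plunger, and past the plunger's stop the force grows by 1 N per mm.
- key_violet_top (a point): Centre of the top face of that stand's key cap: round, yellow, 26 mm in diameter, its flat 22 mm, at height 45 mm when up and 38 mm when the plunger is fully down and the finger gone; it stands 25 mm above its black collar (38 mm wide at the foot) when up. The point moves with the cap. The axis of the spool's pocket is 69 mm from the key's axis.
- seat_violet (a point): Centre of the floor of that stand's spool pocket, 12 mm above the table; the pocket is 52 mm wide with a rim 6 mm high.
- thread_violet: Loose spool of violet thread, 48 mm in diameter, 56 mm tall, about 60 g, standing upright in its stand's pocket; its top is 68 mm above the table. Origin: centre of its underside, z axis up.
- stand_black: Thread stand that carries the black thread spool: fixed grey base 130 x 62 mm, 12 mm high. Origin: centre of the underside, on the table. Its +x points away from the robot at yaw 0, from the key (36 mm to -x of the origin) towards the spool's pocket (33 mm to +x). All four stands are alike and change places.
- key_black (a joint): Plunger of that stand's push key: m pushed straight down, 0 = fully up, 0.007 = at its stop. It resists with about 2 N of friction and stays where it is left, so it cannot be brought up again. Its cap sits on a spring (gives from 1 N on, 1 mm for each further N, up to 12 mm): the finger goes about 1 mm further than the plunger, and past the plunger's stop the force grows by 1 N per mm.
- key_black_top (a point): Centre of the top face of that stand's key cap: round, yellow, 26 mm in diameter, its flat 22 mm, at height 45 mm when up and 38 mm when the plunger is fully down and the finger gone; it stands 25 mm above its black collar (38 mm wide at the foot) when up. The point moves with the cap. The axis of the spool's pocket is 69 mm from the key's axis.
- seat_black (a point): Centre of the floor of that stand's spool pocket, 12 mm above the table; the pocket is 52 mm wide with a rim 6 mm high.
- thread_black: Loose spool of black thread, 48 mm in diameter, 56 mm tall, about 60 g, standing upright in its stand's pocket; its top is 68 mm above the table. Origin: centre of its underside, z axis up.
- stand_empty: Thread stand that carries no spool (its round pocket is empty): fixed grey base 130 x 62 mm, 12 mm high. Origin: centre of the underside, on the table. Its +x points away from the robot at yaw 0, from the key (36 mm to -x of the origin) towards the spool's pocket (33 mm to +x). All four stands are alike and change places.
- key_empty (a joint): Plunger of that stand's push key: m pushed straight down, 0 = fully up, 0.007 = at its stop. It resists with about 2 N of friction and stays where it is left, so it cannot be brought up again. Its cap sits on a spring (gives from 1 N on, 1 mm for each further N, up to 12 mm): the finger goes about 1 mm further than the plunger, and past the plunger's stop the force grows by 1 N per mm.
- key_empty_top (a point): Centre of the top face of that stand's key cap: round, yellow, 26 mm in diameter, its flat 22 mm, at height 45 mm when up and 38 mm when the plunger is fully down and the finger gone; it stands 25 mm above its black collar (38 mm wide at the foot) when up. The point moves with the cap. The axis of the spool's pocket is 69 mm from the key's axis.
- tape_measure: Loose yellow tape measure, 64 x 67 x 34 mm, behind the stands. Origin: centre of the underside.
- mug_1: Loose striped white mug, 65 x 88 x 50 mm, behind the stands. Origin: centre of the underside.
- hex_key_5: Loose steel hex key, 33 x 83 x 5 mm, lying in front of the stands. Origin: centre of the underside.
- heap_carton: Closed cardboard carton, fixed, 410 mm (x) x 236 mm (y), 168 mm high, on the table to the left of the stands, between them and where the arm starts: pass above it. Origin: centre of the underside.
Things that resemble listed ones, but are neither listed nor needed, are in the scene too. What is shaped like the thread_rust but blue or pink is not meant.

How it is judged:
By the outcome, as a careful person would: the job done as asked, in the order asked, and still so for the second after the job is handed in, with the robot touching nothing.
It also fails if it takes over 48 s, if anything falls off the work surface, if the arm or the gripper's body presses on something with over 40 N, if the wrist force passes 120 N, or if a joint passes its speed limit or range.

## Working session

There is one attempt and no reset: what is moved stays moved. The work goes in short steps, Python scripts to look and compute and a tool call to move; the robot and the scene stay as the last step left them, time stands still between calls to the robot, and variables do not carry over. Pictures are saved under pics/ and viewed, at most 10 in all, crops included, and the job is handed in when it is done.

Besides the shell and the picture viewer there is one more tool, called after "Request:" as name(argument=value, ...) on one line, values as JSON. servo_tool: Moves the arm, as the interface text tells. Its arguments: {"type":"object","properties":{"plan":{"type":"array","items":{"type":"array","items":{"type":"number"}}},"force":{"type":"number"}},"required":["plan"]}

```bash
mkdir -p pics
cat > h.py <<'E'
import numpy as np, cv2
from workcell import bot
from scipy.spatial.transform import Rotation as Rn
def snap(n,f):
    g=bot.grab_frame(n); cv2.imwrite('pics/'+f,g['frame']); return g
E
python3 - <<'E'
from h import *
import pickle
s=bot.observe(); print(s)
d={n:snap(n,n+'0.png') for n in('top','scene')}
pickle.dump(d,open('d0.pkl','wb'))
for n in d: print(n,d[n]['mtx'],d[n]['k1'],d[n]['R'],d[n]['t'])
E
```

```text
{'clock': 0.0, 'qpos': array([ 1.233785  ,  0.52200241, -0.03637464,  1.59998555,  0.02119523,
        1.02106405, -0.11283595]), 'qd': array([ 3.81142653e-04,  4.37855616e-04, -1.60448336e-03,  1.66831248e-03,
       -4.50558679e-05, -5.66509226e-04, -8.80747151e-04]), 'joint_efforts': array([ 1.76764638e-05, -9.27126217e+01,  1.98003799e+00, -3.69941711e+01,
        1.77724549e-02,  8.26149277e-03, -2.65100283e-05]), 'position': array([ 0.16469631, -0.60258116,  0.23074046]), 'tool_rot': array([-3.14051876e+00,  4.73714290e-05,  2.66803477e-01]), 'force': array([-0.82980832,  0.12826755, -0.25675845]), 'moment': array([0.03042962, 0.09122224, 0.01204908]), 'finger_force': 0.0, 'grip_width': 0.08540252859281558}
top [[368.97360578   0.         317.27763301]
 [  0.         368.97360578 199.32597468]
 [  0.           0.           1.        ]] -0.004422972809211619 [[ 0.0102287  -0.99992631 -0.00653822]
 [-0.99313004 -0.00939651 -0.11663799]
 [ 0.11656796  0.00768636 -0.99315297]] [-0.0781627   0.58628242  1.03665666]
scene [[518.18120928   0.         315.38274511]
 [  0.         518.18120928 203.41844847]
 [  0.           0.           1.        ]] -0.06317186485774978 [[-0.87546633 -0.48249834 -0.02746003]
 [-0.18752886  0.3915302  -0.9008535 ]
 [ 0.44541175 -0.78351736 -0.43325387]] [0.45437894 0.20207469 1.05458023]
```

View pics/top0.png

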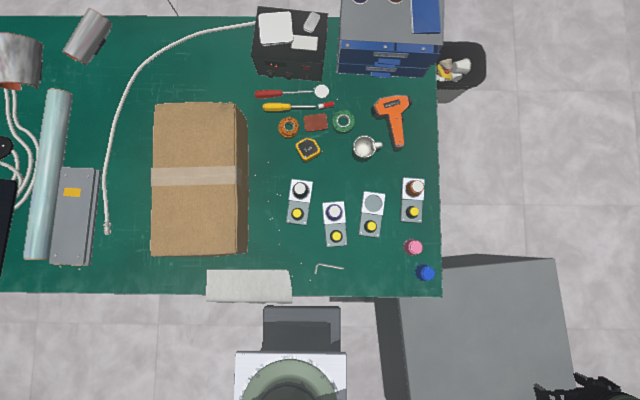

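View pics/scene0.png

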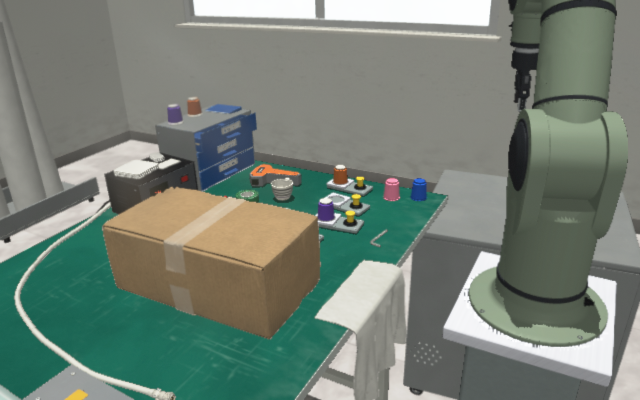

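The top view shows the stands with their keys at about (297,214), (336,237), (371,226) and (411,212). The spools look black (300,189), violet (334,212), none (372,202) and brown (414,188). Possible mix-ups are the pink spool (414,247), the blue spool (426,272), the tape measure (307,149), and the spools on the cabinet. I'll measure the keys and check my choice in a close crop.

```bash
cat >> h.py <<'E'
def ray(g,uv):
    p=cv2.undistortPoints(np.array([[uv]],float),g['mtx'],np.array([g['k1'],0,0,0.]))[0,0]
    d=g['R'].T@np.array([*p,1]); c=-g['R'].T@g['t']; return c,d
def atz(g,uv,z):
    c,d=ray(g,uv); return c+d*(z-c[2])/d[2]
def proj(g,X):
    x=g['R']@X+g['t']; return cv2.projectPoints(np.array([X],float),cv2.Rodrigues(g['R'])[0],g['t'],g['mtx'],np.array([g['k1'],0,0,0.]))[0][0,0]
def tri(obs):
    A=np.zeros((3,3));b=np.zeros(3)
    for g,uv in obs:
        c,d=ray(g,uv); d/=np.linalg.norm(d); P=np.eye(3)-d[:,None]*d; A+=P;b+=P@c
    return np.linalg.solve(A,b)
def yellow(img,box,vmin=120):
    h=cv2.cvtColor(img,cv2.COLOR_BGR2HSV); m=cv2.inRange(h,(20,130,vmin),(35,255,255))
    k=np.zeros_like(m);x0,y0,x1,y1=box;k[y0:y1,x0:x1]=255
    n,l,st,c=cv2.connectedComponentsWithStats(m&k)
    return [(c[i],st[i]) for i in range(1,n) if st[i][4]>8]
E
python3 - <<'E'
from h import *
import pickle
d=pickle.load(open('d0.pkl','rb'));t,s=d['top'],d['scene']
Y=yellow(t['frame'],(280,200,430,250))
for c,st in Y: 
    X=atz(t,c,.045); print('top',c,st,X,'scene pred',proj(s,X))
for c,st in yellow(s['frame'],(300,160,400,240)): print('scene',c,st)
a=cv2.resize(t['frame'][165:285,275:445],None,fx=4.5,fy=4.5,interpolation=cv2.INTER_CUBIC)
cv2.imwrite('pics/crop1.png',a)
b=cv2.resize(s['frame'][150:250,300:440],None,fx=5,fy=5,interpolation=cv2.INTER_CUBIC)
cv2.imwrite('pics/crop2.png',b)
E
```

```text
top [413.67741935 211.09677419] [410 207   9   9  62] [ 0.5544833  -0.34824829  0.045     ] scene pred [360.58979959 177.17661603]
top [296.46875  212.703125] [292 209  10   9  64] [ 0.54664345 -0.01333388  0.045     ] scene pred [307.74928904 225.04500113]
top [371.06060606 225.6969697 ] [367 221   9  10  66] [ 0.51163103 -0.22629041  0.045     ] scene pred [356.5288995  195.14376817]
top [336.11764706 235.73529412] [332 231   9  10  68] [ 0.48219956 -0.12700747  0.045     ] scene pred [350.80666795 211.62719088]
scene [359.80357143 180.44642857] [356 177   9   9  56]
scene [355.66666667 198.54166667] [352 194   9  11  72]
scene [349.73417722 215.40506329] [345 211  10  11  79]
```

View pics/crop1.png

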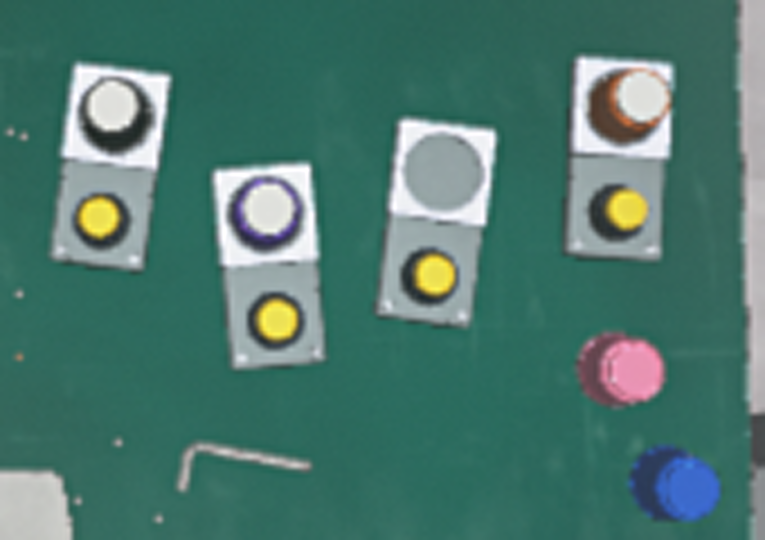

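View pics/crop2.png

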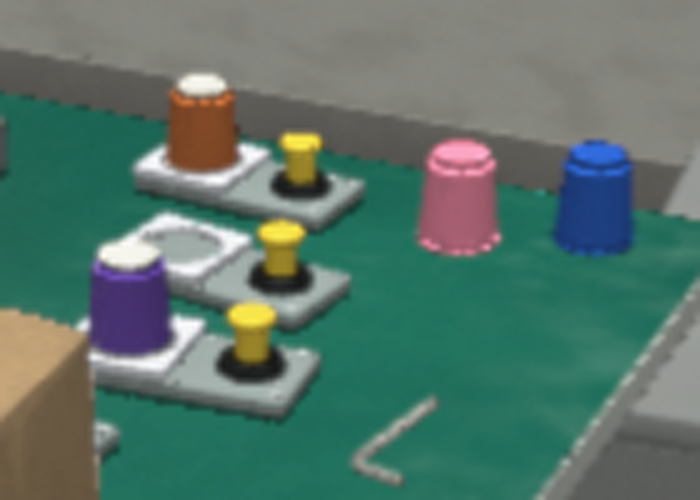

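The crops confirm it: the rust stand is far right with its key at (413.7,211), violet is second from left at (336,236), and black is far left at (296,213). The third stand is empty and stays untouched. Pink and blue are loose decoys. First I'll move above the rust key with the fingers shut.

Request:
servo_tool(plan=[[0, 3, -1, 0, 0, 0, 0], [0, 7, -2.3, 0, 0, 0, 0], [0, 11.5, -3.7, 0, 0, 0, 0], [0, 16, -5.2, 0.5, 0, 0, 0], [0, 20.5, -6.6, 1, 0, 0, 0], [0, 25, -8.1, 1.5, 0, 0, 0], [0, 29.5, -9.5, 2, 0, 0, 0], [0, 34, -11, 2.5, 0, 0, 0], [0, 38.5, -12.5, 3, 0, 0, 0], [0, 42, -13.6, 3, 0, 0, 0]], force=20)

```text
clock: 1.1
position: [0.536, -0.3583, 0.2003]
tool_rot: [-3.14, 0.0, 0.269]
force: [-0.3, -1.7, 0.1]
grip_width: 0.0001
finger_force: 0.0
```

Request:
servo_tool(plan=[[0, 1.5, -0.5, 0, 0, 0, 0], [0, 2.2, -0.7, 0, 0, 0, 0], [0, 2.2, -0.7, 0, 0, 0, 0], [0, 2.2, -0.7, 0, 0, 0, 0]])

```text
clock: 1.5
position: [0.5521, -0.3498, 0.2013]
tool_rot: [3.141, 0.001, 0.265]
force: [0.1, -0.9, -0.5]
grip_width: 0.0002
finger_force: 0.0
```

```bash
cat >> h.py <<'E'
def wrist(f):
    s=bot.observe(); g=snap('wrist',f); T=g['T_tool_cam']
    Rt=Rn.from_euler('xyz',s['tool_rot']).as_matrix()
    Rc=Rt@T[:3,:3]; c=s['position']+Rt@T[:3,3]
    g['R']=Rc.T; g['t']=-Rc.T@c; return s,g
def delta(s,X):
    Rt=Rn.from_euler('xyz',s['tool_rot']).as_matrix(); return Rt.T@(np.array(X)-s['position'])*100
E
python3 - <<'E'
from h import *
import pickle
s,g=wrist('w1.png'); pickle.dump((s,g),open('w1.pkl','wb'))
print(s['position'],s['tool_rot'],s['grip_width'],s['force'],s['clock']); print(g['T_tool_cam'],g['mtx'][0,0])
for c,st in yellow(g['frame'],(0,0,640,400)): print(c,st,atz(g,c,.045))
for X in([.5545,-.3482,.045],[.4822,-.127,.045]): print(proj(g,np.array(X)))
t=pickle.load(open('d0.pkl','rb'))['top']
print(delta(s,[.5545,-.3482,.045]))
E
```

```text
[ 0.55212123 -0.34980263  0.20130861] [3.14125539e+00 7.92690780e-04 2.65008889e-01] 0.00019366942534976633 [ 0.14473791 -0.90251877 -0.5479089 ] 1.5
[[ 1.42577143e-03 -9.49837472e-01 -3.12740697e-01  8.09782982e-02]
 [ 9.99998821e-01  1.17595259e-03  9.87418360e-04 -1.02130031e-03]
 [-5.70118726e-04 -3.12741736e-01  9.49838029e-01 -1.41451006e-01]
 [ 0.00000000e+00  0.00000000e+00  0.00000000e+00  1.00000000e+00]] 311.5774484065382
[318.9057377  172.93442623] [307 161  25  25 488] [ 0.55937619 -0.34929936  0.045     ]
[190.86642599 181.47472924] [177 170  29  25 554] [ 0.51768097 -0.22950853  0.045     ]
[ 86.69982847 183.38936535] [ 72 172  34  25 583] [ 0.48877704 -0.13116503  0.045     ]
[316.51854625 177.29262262]
[ 82.06680135 188.4844287 ]
[ 0.28393858 -0.09763542 15.63060887]
```

View pics/w1.png

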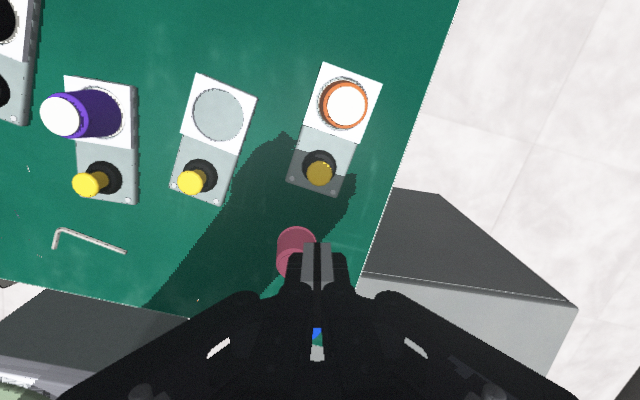

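The wrist view shows the rust key at (319,173) with its orange spool at (344,104), the empty stand's key at (191,181) and the violet key at (87,183). The shut fingertips are at about (317,250). I'll triangulate the cap tops from the two views.

Run:
```python
from h import *
import pickle
np.set_printoptions(precision=4,suppress=True)
d=pickle.load(open('d0.pkl','rb'));t,sc=d['top'],d['scene'];s,g=pickle.load(open('w1.pkl','rb'))
print('cams',-t['R'].T@t['t'],-g['R'].T@g['t'])
for n,a,b,c in(('rust',(413.68,211.1),(318.9,172.93),(359.8,178.6)),('empty',(371.06,225.7),(190.87,181.47),(355.7,196)),('violet',(336.1,235.7),(86.7,183.4),(349.7,212.8))):
    print(n,'top+wrist',tri([(t,a),(g,b)]),'all',tri([(t,a),(g,b),(sc,c)]),'top+scene',tri([(t,a),(sc,c)]))
# spool tops / pocket check: seat distance 69 mm
a=atz(t,(372.9,203.2),.012);b=atz(g,(218,113.5),.018);print('empty pocket top,wrist',a,b)
```

```text
cams [ 0.4622 -0.0806  1.0974] [ 0.6301 -0.3275  0.3427]
rust top+wrist [ 0.5559 -0.3509  0.0321] all [ 0.5568 -0.3497  0.0389] top+scene [ 0.556  -0.3491  0.0398]
empty top+wrist [ 0.513  -0.2269  0.0348] all [ 0.5141 -0.2274  0.0403] top+scene [ 0.5128 -0.2262  0.0422]
violet top+wrist [ 0.4836 -0.1265  0.0367] all [ 0.4846 -0.1273  0.04  ] top+scene [ 0.4836 -0.1265  0.0415]
empty pocket top,wrist [ 0.5796 -0.2367  0.012 ] [ 0.5855 -0.2369  0.018 ]
```

Request:
servo_tool(plan=[[0, 0.2, 0, 3, 0, 0, 0], [0, 0.4, 0.1, 7, 0, 0, 0], [0, 0.4, 0.1, 10.5, 0, 0, 0], [0, 0.4, 0.1, 13, 0, 0, 0], [0, 0.4, 0.1, 13.8, 0, 0, 0], [0, 0.4, 0.1, 13.8, 0, 0, 0], [0, 0.4, 0.1, 13.8, 0, 0, 0]])

```text
clock: 2.25
position: [0.5578, -0.3492, 0.0647]
tool_rot: [3.14, -0.001, 0.266]
force: [1.0, 0.1, 0.1]
grip_width: 0.0001
finger_force: 0.0
```

Run:
```python
from h import *
import pickle
np.set_printoptions(precision=4,suppress=True)
s,g=wrist('w2.png'); pickle.dump((s,g),open('w2.pkl','wb'))
print(s['position'],s['tool_rot'],s['force'],s['clock'])
for c,st in yellow(g['frame'],(0,0,640,400),60): print(c,st,atz(g,c,.045))
print(proj(g,s['position']))
X=s['position'].copy();X[2]=.045;print(proj(g,X))
im=g['frame'][80:380,170:470]; cv2.imwrite('pics/w2c.png',cv2.resize(im,None,fx=2,fy=2))
```

```text
[ 0.5578 -0.3492  0.0647] [ 3.1404 -0.0011  0.266 ] [0.987  0.0953 0.1258] 2.25
[319.546  231.4298] [ 297  212   44   41 1075] [ 0.5649 -0.3481  0.045 ]
[105.5284 249.5944] [  77  226   59   48 1938] [ 0.5217 -0.2327  0.045 ]
[318.3699 260.2532]
[318.1384 242.7843]
```

View pics/w2c.png

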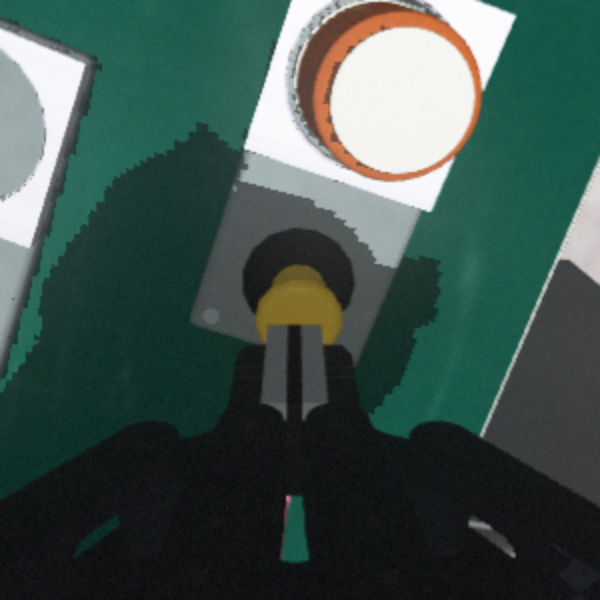

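In the close crop the cap disc is centred at about (319.5,241). The TCP projects to (318,243), so the tips are centred over the rust key to within 1–2 mm, and I can press.

Request:
servo_tool(plan=[[0, 0, 0, 0.7, 0, 0, 0], [0, 0, 0, 1.4, 0, 0, 0], [0, 0, 0, 1.8, 0, 0, 0], [0, 0, 0, 2.1, 0, 0, 0], [0, 0, 0, 2.4, 0, 0, 0], [0, 0, 0, 2.6, 0, 0, 0], [0, 0, 0, 2.7, 0, 0, 0], [0, 0, 0, 2.7, 0, 0, 0], [0, 0, 0, 2.7, 0, 0, 0]])

```text
clock: 3.2
position: [0.5576, -0.3483, 0.0364]
tool_rot: [3.142, -0.0, 0.267]
force: [-1.2, 0.9, 2.8]
grip_width: -0.0001
finger_force: 1.3
```

Request:
servo_tool(plan=[[0, 0, 0, 0.1, 0, 0, 0], [0, 0, 0, 0.1, 0, 0, 0], [0, 0, 0, 0, 0, 0, 0], [0, 0, 0, -1, 0, 0, 0], [0, 0, 0, -3, 0, 0, 0], [0, 0, 0, -6, 0, 0, 0], [0, 0, 0, -9, 0, 0, 0], [0, 0, 0, -10, 0, 0, 0]])

```text
clock: 4.0
position: [0.5587, -0.3491, 0.1401]
tool_rot: [3.139, -0.003, 0.267]
force: [0.6, 0.4, -0.7]
grip_width: -0.0001
finger_force: 0.0
```

Request:
servo_tool(plan=[[0, -0.1, -2.5, 0, 0, 0, 0], [0, -0.3, -6.5, 0, 0, 0, 0], [0, -0.5, -11, 0, 0, 0, 0], [0, -0.7, -15.5, 0, 0, 0, 0], [0, -1, -20, 0, 0, 0, 0], [0, -1.1, -22.5, 0, 0, 0, 0], [0, -1.1, -23.2, 1, 0, 0, 0], [0, -1.1, -23.2, 3.5, 0, 0, 0], [0, -1.1, -23.2, 6, 0, 0, 0], [0, -1.1, -23.2, 7.2, 0, 0, 0]])

```text
clock: 5.0
position: [0.4851, -0.1279, 0.0624]
tool_rot: [-3.141, 0.002, 0.266]
force: [-0.8, -0.9, 0.2]
grip_width: -0.0
finger_force: 0.0
```

Request:
servo_tool(plan=[[0, 0, 0, 0, 0, 0, 0], [0, 0, 0, 0, 0, 0, 0]])

```text
clock: 5.2
position: [0.486, -0.1278, 0.0647]
tool_rot: [3.141, 0.0, 0.266]
force: [-0.6, -0.1, -0.5]
grip_width: 0.0001
finger_force: 0.0
```

Run:
```python
from h import *
import pickle
np.set_printoptions(precision=4,suppress=True)
s,g=wrist('w3.png'); pickle.dump((s,g),open('w3.pkl','wb'))
print(s['position'],s['tool_rot'],s['force'],s['clock'])
for c,st in yellow(g['frame'],(0,0,640,400),60): print(c,st,atz(g,c,.045))
for X in(s['position'],):
    X=X.copy();X[2]=.045;print(proj(g,X))
im=g['frame'][80:380,170:570]; cv2.imwrite('pics/w3c.png',cv2.resize(im,None,fx=2,fy=2))
```

```text
[ 0.486  -0.1278  0.0647] [3.1415 0.     0.2663] [-0.6499 -0.1227 -0.4547] 5.2
[130.6583  70.3685] [ 100   42   66   56 2733] [ 0.5504 -0.0171  0.045 ]
[491.8637 232.9989] [ 464  210   56   47 1863] [ 0.5179 -0.2207  0.045 ]
[316.4919 231.8095] [ 295  213   44   40 1055] [ 0.4924 -0.1251  0.045 ]
[318.1751 242.8225]
```

View pics/w3c.png

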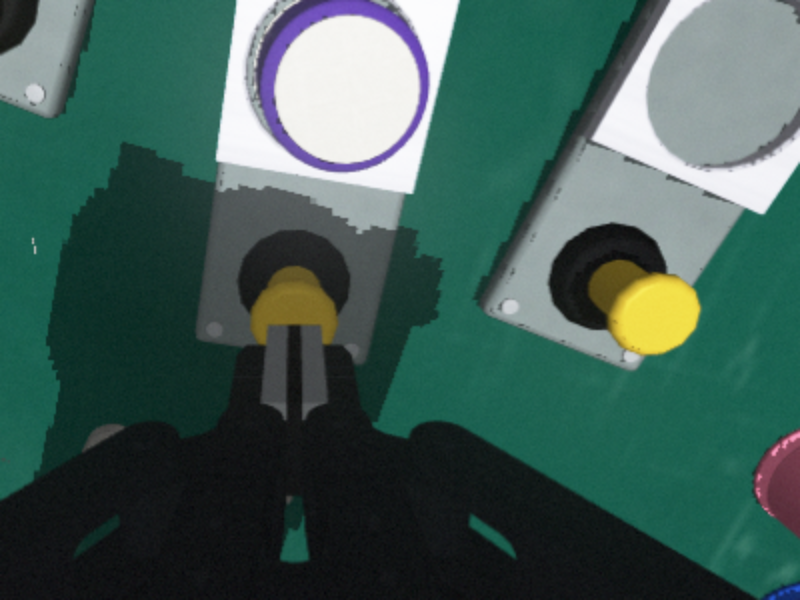

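The violet key is under the tips: its cap is centred at about (316.5,241) against the TCP projection at (318,243). The empty stand's key at (497,237) is clear, so I press.

Request:
servo_tool(plan=[[0, 0, 0, 0.7, 0, 0, 0], [0, 0, 0, 1.4, 0, 0, 0], [0, 0, 0, 1.8, 0, 0, 0], [0, 0, 0, 2.1, 0, 0, 0], [0, 0, 0, 2.4, 0, 0, 0], [0, 0, 0, 2.6, 0, 0, 0], [0, 0, 0, 2.8, 0, 0, 0], [0, 0, 0, 2.8, 0, 0, 0], [0, 0, 0, 2.8, 0, 0, 0]])

```text
clock: 6.15
position: [0.4857, -0.1275, 0.0364]
tool_rot: [-3.142, 0.0, 0.267]
force: [-1.4, -0.3, 3.1]
grip_width: -0.0001
finger_force: 1.3
```

Request:
servo_tool(plan=[[0, 0, 0, 0.1, 0, 0, 0], [0, 0, 0, 0.1, 0, 0, 0], [0, 0, 0, 0, 0, 0, 0], [0, 0, 0, -1, 0, 0, 0], [0, 0, 0, -3, 0, 0, 0], [0, 0, 0, -6, 0, 0, 0], [0, 0, 0, -9, 0, 0, 0], [0, 0, 0, -10, 0, 0, 0]])

```text
clock: 6.95
position: [0.4869, -0.1277, 0.1395]
tool_rot: [3.14, -0.004, 0.267]
force: [-0.6, -0.7, 0.4]
grip_width: 0.0001
finger_force: 0.0
```

Request:
servo_tool(plan=[[0, 1.5, -1.5, 0, 0, 0, 0], [0, 4, -4.2, 0, 0, 0, 0], [0, 6.8, -7, 0, 0, 0, 0], [0, 8.7, -8.9, 0, 0, 0, 0], [0, 9.1, -9.3, 0.5, 0, 0, 0], [0, 9.1, -9.3, 2.5, 0, 0, 0], [0, 9.1, -9.3, 5, 0, 0, 0], [0, 9.1, -9.3, 7, 0, 0, 0], [0, 9.1, -9.3, 7.2, 0, 0, 0], [0, 9.1, -9.3, 7.2, 0, 0, 0]])

```text
clock: 7.95
position: [0.5488, -0.0141, 0.0644]
tool_rot: [-3.142, 0.001, 0.266]
force: [0.3, -0.3, 0.2]
grip_width: 0.0002
finger_force: 0.0
```

Run:
```python
from h import *
import pickle
np.set_printoptions(precision=4,suppress=True)
s,g=wrist('w4.png'); pickle.dump((s,g),open('w4.pkl','wb'))
print(s['position'],s['tool_rot'],s['force'],s['clock'])
for c,st in yellow(g['frame'],(0,0,640,400),60): print(c,st,atz(g,c,.045))
for X in(s['position'],):
    X=X.copy();X[2]=.045;print(proj(g,X))
im=g['frame'][80:380,170:570]; cv2.imwrite('pics/w4c.png',cv2.resize(im,None,fx=2,fy=2))
```

```text
[ 0.5488 -0.0141  0.0644] [-3.1415  0.0008  0.2663] [ 0.304  -0.2828  0.2211] 7.95
[316.8504 230.5546] [ 295  211   44   41 1136] [ 0.5561 -0.0114  0.045 ]
[605.0776 353.0863] [ 574  327   62   51 1831] [ 0.5223 -0.2129  0.045 ]
[318.183  243.0353]
```

View pics/w4c.png

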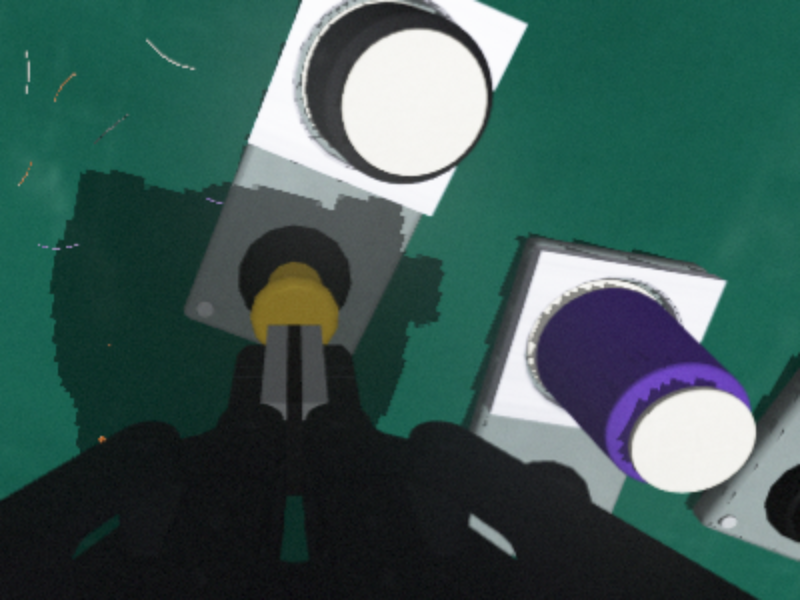

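The black spool's key is under the tips: its cap is centred at about (317,240) against the TCP projection at (318,243). The violet spool is still standing, at about (515,300). I press this key too.

Request:
servo_tool(plan=[[0, 0, 0, 0.7, 0, 0, 0], [0, 0, 0, 1.4, 0, 0, 0], [0, 0, 0, 1.8, 0, 0, 0], [0, 0, 0, 2.1, 0, 0, 0], [0, 0, 0, 2.4, 0, 0, 0], [0, 0, 0, 2.6, 0, 0, 0], [0, 0, 0, 2.8, 0, 0, 0], [0, 0, 0, 2.9, 0, 0, 0], [0, 0, 0, 2.9, 0, 0, 0], [0, 0, 0, 2.9, 0, 0, 0]])

```text
clock: 9.0
position: [0.549, -0.0138, 0.0354]
tool_rot: [-3.142, 0.0, 0.267]
force: [-2.3, -0.9, 3.9]
grip_width: 0.0003
finger_force: 1.8
```

Request:
servo_tool(plan=[[0, 0, 0, -0.5, 0, 0, 0], [0, 0, 0, -2, 0, 0, 0], [0, 0, 0, -5, 0, 0, 0], [0, 0, 0, -9, 0, 0, 0], [0, 0, 0, -13, 0, 0, 0], [0, 0, 0, -17, 0, 0, 0], [0, -3, 0, -20, 0, 0, 0], [0, -6, 0, -21, 0, 0, 0], [0, -8, 0, -21, 0, 0, 0], [0, -8, 0, -21, 0, 0, 0]])

```text
clock: 10.0
position: [0.4701, -0.0357, 0.2471]
tool_rot: [3.141, -0.001, 0.266]
force: [0.7, -0.2, 0.5]
grip_width: 0.0001
finger_force: 0.0
```

Run:
```python
from h import *
import pickle
np.set_printoptions(precision=4,suppress=True)
d=pickle.load(open('d0.pkl','rb'))
s,g=wrist('w5.png'); print(s['position'],s['force'],s['clock'])
for c,st in yellow(g['frame'],(0,0,640,400),60): print('wrist',c,st)
sc=snap('scene','s5.png')
for n,v in(('old',d['scene']),('new',sc)):
    for c,st in yellow(v['frame'],(300,160,400,240)): print(n,c,st)
a=cv2.resize(sc['frame'][150:250,280:440],None,fx=5,fy=5,interpolation=cv2.INTER_CUBIC)
cv2.imwrite('pics/s5c.png',a)
```

```text
[ 0.4701 -0.0357  0.2471] [ 0.732  -0.2028  0.4619] 10.0
wrist [316.3261  92.2446] [305  80  24  25 184]
wrist [597.8971 164.0057] [582 154  32  22 525]
wrist [486.4969 173.0611] [472 163  29  23 491]
wrist [395.7636 174.4511] [385 164  22  22 368]
old [359.8036 180.4464] [356 177   9   9  56]
old [355.6667 198.5417] [352 194   9  11  72]
old [349.7342 215.4051] [345 211  10  11  79]
new [359.7391 181.8478] [356 179   8   8  46]
new [355.7297 198.6216] [352 194   9  11  74]
new [349.8095 216.6508] [346 213   9   9  63]
```

View pics/s5c.png

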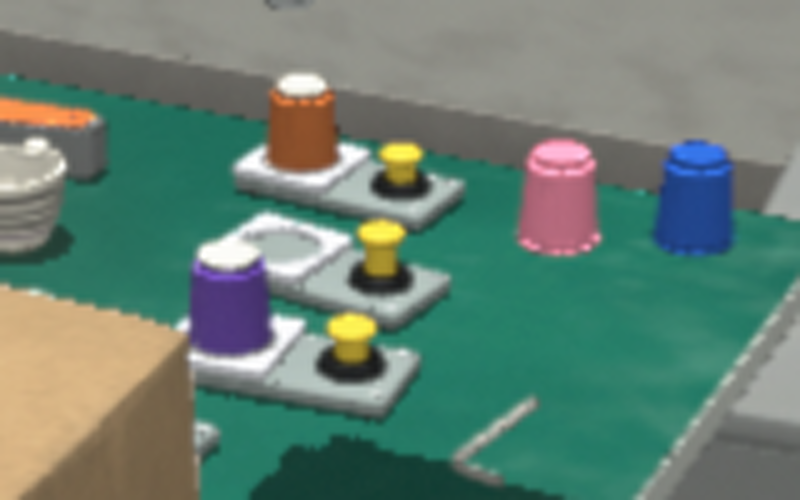

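The rust and violet caps, at about (360,182) and (350,217), sit visibly lower. Their blob tops dropped 2 px, which matches the full 7 mm of travel. The empty stand's key has not changed, and the spools still stand. The camera can't see the black key behind the carton, but it was pressed to z = 35.4 mm at 3.9 N, deeper than the measured depth on the other two. The arm is clear.

```bash
python3 -c "
from workcell import bot
print(bot.job_done())"
```

```text
the job is handed in; nothing more can be done
None
```

I pressed the rust, violet and black keys in that order, left the empty stand's key up, finished with the arm clear, and handed the job in; camera images confirm rust and violet are down, while black, hidden from that camera, I judged from press depth and force.

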